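Pack the one full spice tin into the catering insert

ROBOT

A 6-joint arm with a two-finger parallel gripper is mounted at the origin on a cart in front of the work surface, level with it; the furniture and walls round the work are solid. World frame = base frame: x ahead of the robot, y to its left, z up, the work surface at z = 0. Lengths are in mm, angles in rad, forces in N, time in s.
With the tool pointing down it reaches from about 275 to 825 mm from the base axis. Payload 4.9 kg.
Tool frame: the origin (TCP) lies between the finger pads; the fingertips stand env.tip_reach ahead of it and the grasp point (between the pads) is the TCP (env.tip_reach is the distance from the TCP to the fingertips, in mm); z points along the fingers, y is the line along which they close (so a half turn about z gives the same grasp; the last joint's range is limited). The gripper opens to 85 mm and grips with 20 to 120 N. Pads are 22 mm wide; open, the fingers measure 114 mm over their backs; the gripper's body (76 mm by 85 mm) begins 54 mm behind the grasp point. The pads swing forward as they close: fully open they stand 13 mm farther back than shut.
Start: joints at [1.156, 0.326, -0.193, 1.052, 0, 1.437], TCP at [152.412, 528.478, 250.281] pointing down, gripper open.
Joint ranges: [-2.65, 2.65], [-0.97, 1.79], [-1.3, 1.35], [-1.93, 2.1], [-1.47, 1.37], [-3.14, 3.14]. Speed limits (rad/s): [2.57, 2.57, 3.14, 3.14, 3.14, 3.14].

INTERFACE

Orientations are given as a unit quaternion [w, x, y, z].
In Python, from workcell import readout, eyes, job_done, env gives the robot as it stands. The module is installed in compiled form; this text tells all that it offers.
- The arm moves only by the shell command python3 -m crank 'ROWS' [OPENING] [FORCE]. ROWS is JSON, a list of rows, each a list of 4 numbers: the shift along the tool's x, y, z in m, then the turn about the tool's z in rad. A call has 1 to 10 rows; each row shifts and turns the commanded pose from where the row before left it, along the tool's axes as they then stand; what a row does not reach is not made up. A row lasts 1/10 s, in which the tool goes at most 50 mm and 8.59 degrees, less where a joint would pass 70% of its speed; a pose out of reach is approached as far as the arm can. A call with a gripper value outside its range is refused whole. OPENING is the opening, from 0 (shut) to 1 (fully open), set as the call begins (- or left out, the last holds). The fingers move at their own pace and stop on an object; FORCE is the grip in N (left out, the last holds). Time passes only in rows, so rows that do not move let the fingers close. It gives the time, the measured TCP pose, the force, the opening and the grip force at its end, in the units of the state.
- readout.get_state(): the state, without advancing time (a new reading comes with each control period).
- eyes.get_image(name): name is "scene" or "top" or "wrist"; returns (picture, depth): 480x640x3 uint8, blue, green, red; 480x640 float32, mm along the optical axis (not along the pixel's ray), 0 where there is no reading.
- eyes.camera_info(name): a dict with "mtx" (3x3 intrinsics, pixels), "k1" (the pictures are not rectified: a ray, as slopes to the right and down, at radius r is drawn at 1 + k1 r^2 times it, then the intrinsics apply), "T" (4x4, takes a point from camera to world coordinates); the wrist camera has in their place "hand_eye" (4x4, takes a point from camera to tool coordinates, whose origin is the TCP and whose axes are the flange's). Camera axes: x right, y up, looking along -z (the intrinsics and any distortion apply to the point x, -y, -z); pixel columns grow to the right and rows downward; lengths in mm; the calibration is good to about 2 mm. A picture is of the moment at which its call begins: read the wrist's pose just before it. camera_info takes no time and is no camera call.
- job_done(): hands the job in; it is judged then, once.
Trained networks look in the newest picture that a camera, given by its name, has taken for a name from the list of things; names that differ only in an ending like _2 or _b are one class to them, and where a whole thing is asked for, a point or a joint stands for the part that bears it (a point fixed in the world has none). Each returns a list of dicts, best first, with "p" (0 to 1); they miss things now and then, are a little off and sometimes report something else, mostly with a low value. They report only what shows in the picture. A call takes as long as a camera call. They do not tell look-alikes from the thing itself.
- eyes.find_in(camera, name): "extent" ([left, top, width, height] in pixels, round what is visible of it).
- eyes.landmark_of(camera, name): "xy" ([column, row] in pixels: a listed point, or the origin of a listed thing).
The state is a dict: "t": time; "joint_positions": joint angles; "joint_velocities": joint speeds; "effort": joint torques, N m; "tcp_pos": TCP position; "tool_rot": TCP orientation; "ft_force": force on the tool from outside, world axes, zero at the start; "torque": the same for the moment, N m; "width": finger opening in mm; "gripper_force": force on a finger pad.
Only numpy, scipy, OpenCV 4.12 (cv2) and the standard library are available. Lean on these libraries where they do the work, as an engineer would, in place of code of your own. Each camera call takes 0.05 s, during which the arm holds its last target. There are 200 camera calls.

TASK

Only one of the three yellow spice tins in the steel rack is full, and they look alike: find it by its weight and push it into the free place of the grey transport insert, between the bottle and the mill, past the spring jaws until it stands fully home on the floor. Leave the two nearly empty tins standing in the rack, and do not push the other things about.

Things in the scene. Friction and masses are not known exactly. Their poses are not given: they have to be found in the camera images.
- tin_a: yellow spice tin with a red lid, 42 (x) x 62 (y) x 92 mm (z), straight sides, rounded edges. Origin: centre of its underside, z up. The three look the same: one is full (290 to 350 g), the other two nearly empty (70 to 115 g)
- tin_b: yellow spice tin with a red lid, 42 (x) x 62 (y) x 92 mm (z), straight sides, rounded edges. Origin: centre of its underside, z up. The three look the same: one is full (290 to 350 g), the other two nearly empty (70 to 115 g)
- tin_c: yellow spice tin with a red lid, 42 (x) x 62 (y) x 92 mm (z), straight sides, rounded edges. Origin: centre of its underside, z up. The three look the same: one is full (290 to 350 g), the other two nearly empty (70 to 115 g)
- rack: fixed open steel rack, 76 (x) x 153 (y) mm, 51 mm high, with three cells side by side along its y, at y = -50, 0 and +50 mm, each 70 (x) x 47 (y) mm clear, floor 3 mm. In each stands a tin, its broad sides towards its neighbours (8 mm between tins), its 62 mm along the rack's x. Origin: centre of its underside, z up
- insert: fixed grey moulded insert, 76 (x) x 236 (y) mm. In its middle the free tin place, 49 (x) x 69 (y) mm, flared at the mouth, floor at z = 6 mm; walls of 40 mm on its x sides, partitions at y = -43 to -34.5 and 34.5 to 43 mm, 94 mm high. A red bottle (186 mm high, 52 across) stands at y = +80 mm, a wooden mill (166 mm, 58) at y = -80. Origin: centre of underside, z up
- clip_near (a joint): sprung steel jaw on the -x side of the tin place: outward travel in m, 0 at rest. The two jaws stand 37 mm apart, 20 mm above the insert's underside; a tin lowered in first rests on them about 20 mm too high; pushed down with some 10 to 20 N it spreads them 2.5 mm each and slides on to the floor, held by friction
- clip_far (a joint): the same jaw on the +x side of the tin place: outward travel in m
- dark_ramekin: small dark ramekin with a green filling, 69 mm across, 34 mm high; origin under its centre
- brown_ramekin: small brown ramekin with a red filling, 69 mm across, 34 mm high; origin under its centre
- garlic: garlic bulb, 56 mm across and high; origin under its centre
- lemon: lemon, 77 x 51 x 52 mm; origin under its centre
- tomato: tomato, 58 mm across, 62 mm high; origin under its centre
- bell: counter bell, 81 mm across, 57 mm high; origin under its centre
- pump_dispenser: fixed white sauce dispenser with a pump on top, 108 mm across, 317 mm high; origin under its centre
- pillar (a point): far left foot corner of a fixed pillar, 0.9 m high, right of the rack: it fills 190 mm from here towards the robot (-x) and 60 mm to the right (-y). The arm starts on its right and must fold in and swing past its near face to reach the work
Not all that is in view belongs to the job. What is shaped like the tin_c but purple is not meant.

How it is judged:
By the outcome, as a careful person would: the job done as asked, in the order asked, and still so for the second after the job is handed in, with the robot touching nothing.
It also fails if it takes over 70 s, if anything falls off the work surface, if the arm or the gripper's body presses on something with over 40 N, if the wrist force passes 120 N, or if a joint passes its speed limit or range.

## Working session

There is one attempt and no reset: what is moved stays moved. The work goes in short steps, Python scripts to look and compute and a shell command to move; the robot and the scene stay as the last step left them, time stands still between calls to the robot, and variables do not carry over. Pictures are saved under pics/ and viewed, at most 10 in all, crops included, and the job is handed in when it is done.

```bash
mkdir -p pics
cat > h.py <<'E'
import numpy as np, cv2
from workcell import readout, eyes, env
from scipy.spatial.transform import Rotation as R
def T_of(cam):
    i=eyes.camera_info(cam)
    if 'T' in i: return i,np.array(i['T'])
    s=readout.get_state(); q=s['tool_rot']; M=np.eye(4); M[:3,:3]=R.from_quat([q[1],q[2],q[3],q[0]]).as_matrix(); M[:3,3]=s['tcp_pos']
    return i,M@np.array(i['hand_eye'])
def rays(i,uv):
    K=np.array(i['mtx']); uv=np.atleast_2d(np.float64(uv))
    d=np.c_[(uv[:,0]-K[0,2])/K[0,0],(uv[:,1]-K[1,2])/K[1,1]]; u=d.copy()
    for _ in range(20): u=d/(1+i['k1']*(u**2).sum(1))[:,None]
    return np.c_[u[:,0],-u[:,1],-np.ones(len(u))]
def cloud(cam,i,T,depth):
    v,u=np.mgrid[0:480,0:640]; r=rays(i,np.c_[u.ravel(),v.ravel()])*depth.reshape(-1,1)
    return (r@T[:3,:3].T+T[:3,3]).reshape(480,640,3)
def onplane(i,T,uv,z):
    r=rays(i,uv)@T[:3,:3].T; s=(z-T[2,3])/r[:,2]; return T[:3,3]+r*s[:,None]
def snap(cam,fn=None):
    i,T=T_of(cam); p,d=eyes.get_image(cam)
    if fn: cv2.imwrite('pics/'+fn,p)
    return i,T,p,d
E
python3 - <<'E'
from h import *
np.set_printoptions(suppress=True,precision=1)
s=readout.get_state(); print(s['tcp_pos'],s['tool_rot'],s['width'],s['ft_force'],env.tip_reach)
for c in ['top','scene']:
    i,T,p,d=snap(c,c+'0.png'); P=cloud(c,i,T,d); np.save(c+'.npy',P)
    print(c,T[:3,3])
    for n in ['tin_a','rack','insert','dark_ramekin','brown_ramekin','garlic','lemon','tomato','bell','pump_dispenser','pillar']:
        l=eyes.landmark_of(c,n); print(n,[(round(a['p'],2),np.round(a['xy']),onplane(i,T,a['xy'],0)[0][:2]) for a in l if a['p']>.3][:4])
print(readout.get_state()['t'])
E
```

```text
[152.2 528.  249.5] [-0.   0.1  1.  -0. ] 85.30576698547213 [1.4 0.2 0.7] 19.0
top [ 290.7  362.3 1282.4]
tin_a [(0.81, array([354., 315.]), array([363.4, 277.2])), (0.76, array([373., 308.]), array([380.8, 228.8])), (0.6, array([386., 298.]), array([408.4, 196.6]))]
rack [(0.58, array([372., 304.]), array([393.3, 230.6]))]
insert [(0.86, array([364., 210.]), array([637.7, 249.8]))]
dark_ramekin [(0.89, array([351., 266.]), array([488.9, 283.7]))]
brown_ramekin [(0.71, array([413., 276.]), array([463. , 126.5])), (0.45, array([352., 263.]), array([496.1, 281.6]))]
garlic [(0.91, array([426., 234.]), array([574.6,  88.8]))]
lemon [(0.96, array([286., 196.]), array([672.2, 455.1]))]
tomato [(0.88, array([432., 188.]), array([698.8,  68. ]))]
bell [(0.69, array([448., 218.]), array([616.8,  31.7]))]
pump_dispenser [(0.51, array([446., 218.]), array([616.5,  35.6]))]
pillar [(0.98, array([448., 265.]), array([494. ,  36.5]))]
scene [ 922.6 -491.7  940.8]
tin_a [(0.89, array([248., 248.]), array([360.1, 278.5])), (0.73, array([249., 263.]), array([387.2, 239.5])), (0.73, array([244., 284.]), array([408.4, 180.9]))]
rack [(0.83, array([246., 264.]), array([381.9, 232.3]))]
insert [(0.81, array([363., 296.]), array([651.2, 251.2]))]
dark_ramekin [(0.71, array([304., 261.]), array([495.3, 293.3]))]
brown_ramekin [(0.94, array([252., 312.]), array([460.3, 121.4]))]
garlic [(0.98, array([297., 342.]), array([578.4,  90.2]))]
lemon [(0.69, array([407., 235.]), array([677.2, 460. ]))]
tomato [(0.92, array([354., 370.]), array([703.6,  76.2]))]
bell [(0.81, array([303., 370.]), array([615.8,  37.8]))]
pump_dispenser []
pillar [(0.85, array([250., 351.]), array([502.6,  35.2]))]
1.2
```

View pics/top0.png

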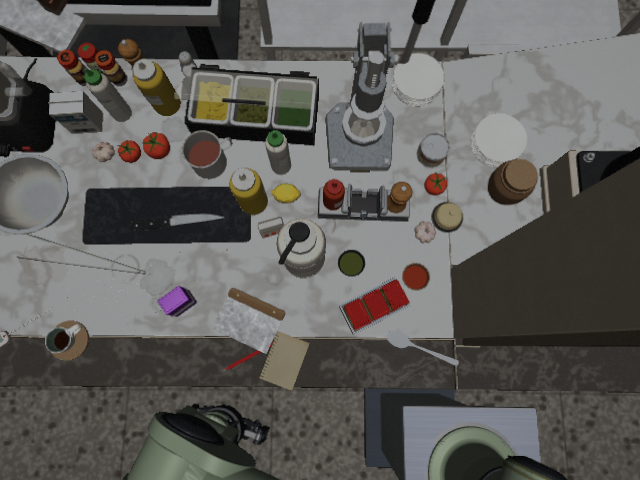

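View pics/scene0.png

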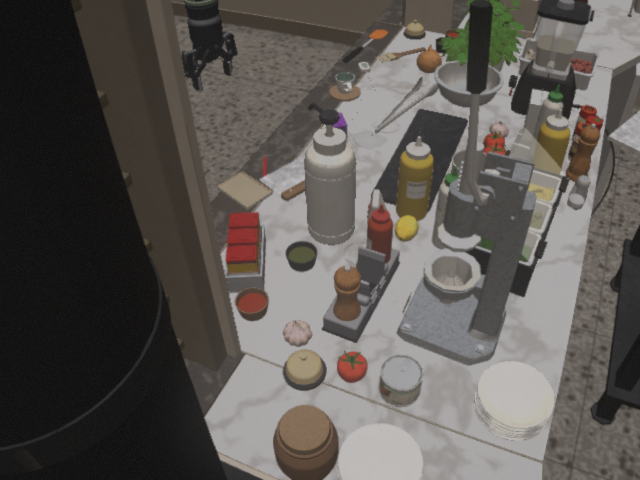

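Top view: the rack with three red lids is at about (375,305), the insert at (365,202) with the bottle on its left and the mill on its right, and the dispenser at about (300,245). The purple look-alike is at (175,300). The scene view agrees. Next I'll fit the geometry from the depth clouds.

Run:
```python
from h import *
np.set_printoptions(suppress=True,precision=1)
P=np.load('top.npy'); im=cv2.imread('pics/top0.png'); hsv=cv2.cvtColor(im,cv2.COLOR_BGR2HSV)
red=((hsv[...,0]<8)|(hsv[...,0]>172))&(hsv[...,1]>150)
X=P.reshape(-1,3)
m=red&(P[...,2]>80)&(P[...,2]<110)&(P[...,0]<460)&(P[...,0]>300)&(P[...,1]>120)&(P[...,1]<350)
n,l=cv2.connectedComponents(m.astype(np.uint8))
print('lids',np.median(P[m][:,2]))
def rect(pts):
    r=cv2.minAreaRect(np.float32(pts[:,:2])); return np.round(r[0],1),np.round(r[1],1),round(r[2],1)
for k in range(1,n):
    if (l==k).sum()>20: print((l==k).sum(),rect(P[l==k]))
print('all',rect(P[m]))
def box(x0,x1,y0,y1,z0,z1):return X[(X[:,0]>x0)&(X[:,0]<x1)&(X[:,1]>y0)&(X[:,1]<y1)&(X[:,2]>z0)&(X[:,2]<z1)]
print('rack',rect(box(310,460,130,340,42,58)))
b=box(570,700,120,390,10,110);print('insert',rect(b))
b=box(580,700,200,300,80,100);print('partitions',rect(b),len(b))
for nm,bb in dict(bottle=(580,700,290,380,130,200),mill=(580,700,120,220,120,180),disp=(440,640,300,460,60,225),disptop=(400,640,300,460,230,330)).items():
    b=box(*bb); print(nm,len(b),rect(b) if len(b)>3 else '', b[:,2].max() if len(b) else 0)
Q=np.load('scene.npy').reshape(-1,3); X=Q
for nm,bb in dict(bottle=(580,700,290,380,130,200),mill=(580,700,120,220,120,180),disp=(440,640,300,460,60,225),disptop=(400,640,300,460,230,330),ins=(570,700,120,390,10,110),rack=(310,460,130,340,42,58)).items():
    b=box(*bb); print('S',nm,len(b),rect(b) if len(b)>3 else '', b[:,2].max() if len(b) else 0)
```

```text
lids 95.57878315032644
457 (array([407. , 187.1]), array([60.5, 41.2]), 28.6)
462 (array([384.9, 230.9]), array([60.9, 42.1]), 26.0)
470 (array([362.4, 275.1]), array([60.9, 42.2]), 25.8)
all (array([384.5, 231.3]), array([ 61., 141.]), 26.8)
rack (array([385.1, 231.1]), array([ 77.7, 154.3]), 27.1)
insert (array([638.5, 243.5]), array([262.1,  97.1]), 81.8)
partitions (array([646.7, 252.7]), array([90.4, 58.5]), 87.7) 210
bottle 358 (array([646.6, 333.4]), array([49.9, 44.1]), 75.0) 187.57700383969632
mill 371 (array([644.2, 174.1]), array([48.5, 47.4]), 2.2) 168.78716751449633
disp 1063 (array([559.7, 399.2]), array([133.4, 213.3]), 69.6) 224.98891648698896
disptop 1167 (array([503. , 415.1]), array([ 84.1, 103.8]), 25.4) 320.15868536603296
S bottle 524 (array([654.4, 325.8]), array([49.2, 40.2]), 14.8) 188.36965506186573
S mill 601 (array([649.1, 168. ]), array([48.3, 41.1]), 13.7) 169.01393386259963
S disp 3272 (array([559.1, 381.5]), array([102.3, 200.9]), 69.3) 224.99813862443534
S disptop 1397 (array([507.1, 414.6]), array([ 80.2, 103.4]), 30.7) 318.87355692298263
S ins 3385 (array([638.3, 244.2]), array([251.7,  98.1]), 87.9) 109.99300547832934
S rack 446 (array([387. , 230.5]), array([ 78.6, 158.3]), 26.8) 57.979596128520484
```

```bash
cat >> h.py <<'E'
def rel(target,ydir_deg):
    """shift in tool axes (m) and turn so that tool y lies along ydir (mod 180)"""
    s=readout.get_state(); q=s['tool_rot']; M=R.from_quat([q[1],q[2],q[3],q[0]]).as_matrix()
    a=np.degrees(np.arctan2(M[1,1],M[0,1])); da=(ydir_deg-a+90)%180-90
    print('tcp',np.round(s['tcp_pos'],1),'yang %.1f'%a,'tilt',np.round(M[:,2],3),'shift mm',np.round(M.T@(np.array(target)-s['tcp_pos']),1),'turn %.3f rad'%(-np.radians(da)),'J',np.round(s['joint_positions'],2),'t',round(s['t'],2))
E
python3 -c "
from h import *
rel([375,215,230],26.9)"
```

```text
tcp [152.4 528.5 250.3] yang 73.9 tilt [ 0. -0. -1.] shift mm [-300.7 -239.5   20.3] turn 0.820 rad J [ 1.16  0.33 -0.19  1.05 -0.    1.44] t 1.2
```

```bash
python3 -m crank '[[-0.0376,-0.03,0.002,0],[-0.0376,-0.03,0.002,0],[-0.0376,-0.03,0.002,0],[-0.0376,-0.03,0.002,0],[-0.0376,-0.03,0.002,0],[-0.0376,-0.03,0.002,0],[-0.0376,-0.03,0.002,0],[-0.0376,-0.03,0.002,0]]' 1 40; python3 -m crank '[[0,0,0,0.137],[0,0,0,0.137],[0,0,0,0.137],[0,0,0,0.137],[0,0,0,0.137],[0,0,0,0.137],[0,0,0,0]]'
python3 - <<'E'
from h import *
np.set_printoptions(suppress=True,precision=1)
rel([385,231,230],26.9)
i,T,p,d=snap('wrist','w1.png'); P=cloud('wrist',i,T,d)
hsv=cv2.cvtColor(p,cv2.COLOR_BGR2HSV)
m=((hsv[...,0]<8)|(hsv[...,0]>172))&(hsv[...,1]>150)&(abs(P[...,2]-95)<8)
n,l=cv2.connectedComponents(m.astype(np.uint8))
for k in range(1,n):
    if (l==k).sum()>300: print((l==k).sum(),np.median(P[l==k][:,2]),cv2.minAreaRect(np.float32(P[l==k][:,:2])))
E
```

```text
t: 2.0
tcp_pos: [375.9, 212.9, 234.6]
tool_rot: [0.0, 0.14, 0.99, 0.0]
ft_force: [0.5, 0.6, -0.6]
width: 85.7
gripper_force: 0.0
t: 2.7
tcp_pos: [375.0, 214.5, 234.4]
tool_rot: [0.0, 0.524, 0.852, 0.0]
ft_force: [-0.3, -0.2, 0.4]
width: 85.3
gripper_force: 0.0
tcp [375.  214.5 234.4] yang 26.8 tilt [ 0.  0. -1.] shift mm [10.2 16.4  4.4] turn -0.001 rad J [ 0.3  0.1 -0.5  0.9 -0.   1.4] t 2.7
5707 95.39509586377955 ((363.02410888671875, 274.0426940917969), (61.02064895629883, 42.02488327026367), 25.838804244995117)
5027 95.3955923521691 ((385.6414489746094, 229.61753845214844), (61.36389923095703, 42.542179107666016), 26.332172393798828)
4472 95.35164377222591 ((408.2493896484375, 185.31204223632812), (61.32027816772461, 42.54189682006836), 27.637380599975586)
```

View pics/w1.png

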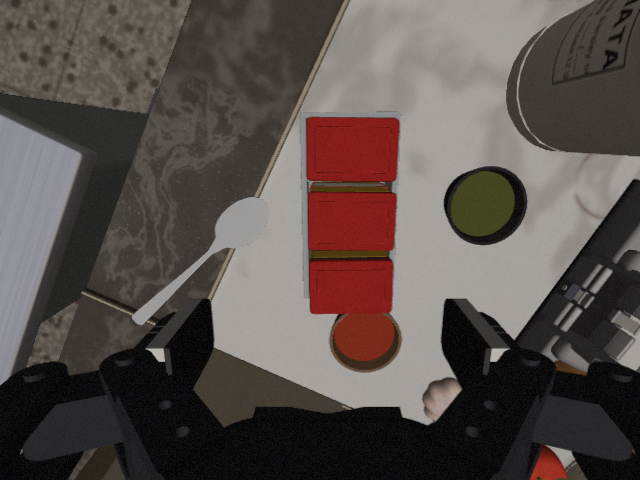

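Wrist view: the lids are at (352,148), (351,220) and (350,287) px, the rack is clear round them, and the brown ramekin is below at (365,338). I'll weigh the middle tin first.

```bash
cat > wgh.py <<'E'
from h import *
f=[]
for _ in range(10):
    eyes.get_image('wrist'); f.append(readout.get_state()['ft_force'])
f=np.array(f); s=readout.get_state(); print('F',f.mean(0).round(2),'sd',f.std(0).round(2),'width',round(s['width'],1),'grip',round(s['gripper_force'],1))
E
python3 -c "
from h import *
rel([385.6,229.8,77],26.8)"; python3 wgh.py
```

```text
tcp [375.  214.5 234.4] yang 27.0 tilt [ 0.  0. -1.] shift mm [  8.8  16.4 157.4] turn 0.003 rad J [ 0.35  0.12 -0.5   0.95 -0.    1.45] t 2.75
F [ 0.08  0.06 -0.27] sd [0.59 0.57 0.39] width 85.1 grip 0.0
```

```bash
python3 -m crank '[[0.009,0.0165,0,0],[0,0,0.04,0],[0,0,0.04,0],[0,0,0.035,0],[0,0,0.025,0],[0,0,0.017,0],[0,0,0,0]]'; python3 -m crank '[[0,0,0,0],[0,0,0,0],[0,0,0,0],[0,0,0,0],[0,0,0,0]]' 0.3 40; python3 -m crank '[[0,0,-0.006,0],[0,0,-0.008,0],[0,0,0,0],[0,0,0,0]]'; python3 wgh.py
```

```text
t: 3.95
tcp_pos: [383.8, 229.3, 75.3]
tool_rot: [-0.001, 0.524, 0.852, -0.002]
ft_force: [-0.8, -0.1, 1.1]
width: 85.5
gripper_force: 0.0
t: 4.45
tcp_pos: [386.5, 230.3, 78.4]
tool_rot: [0.001, 0.524, 0.852, 0.001]
ft_force: [0.1, -0.9, 7.1]
width: 61.5
gripper_force: 44.6
t: 4.85
tcp_pos: [385.8, 230.1, 91.6]
tool_rot: [0.0, 0.524, 0.852, 0.0]
ft_force: [0.0, -0.6, -0.7]
width: 61.2
gripper_force: 44.0
F [ 0.26  0.18 -0.93] sd [0.44 0.65 0.38] width 61.5 grip 44.0
```

```bash
python3 -m crank '[[0,0,0.008,0],[0,0,0.006,0],[0,0,0,0]]'; python3 -m crank '[[0,0,0,0],[0,0,0,0],[0,0,0,0],[0,0,0,0]]' 1; python3 -m crank '[[0,0,-0.03,0],[0,0,-0.025,0],[0.025,0,0,0],[0.025,0,0,0],[0,0,0.025,0],[0,0,0.03,0],[0,0,0,0]]'; python3 -m crank '[[0,0,0,0],[0,0,0,0],[0,0,0,0],[0,0,0,0],[0,0,0,0]]' 0.3 40; python3 -m crank '[[0,0,-0.006,0],[0,0,-0.008,0],[0,0,0,0],[0,0,0,0]]'; python3 wgh.py
```

```text
t: 5.65
tcp_pos: [385.7, 230.0, 77.4]
tool_rot: [0.0, 0.524, 0.852, 0.0]
ft_force: [-0.9, -1.2, 8.1]
width: 61.6
gripper_force: 46.5
t: 6.05
tcp_pos: [385.4, 229.9, 77.0]
tool_rot: [-0.0, 0.524, 0.852, -0.0]
ft_force: [-0.8, -0.1, -0.6]
width: 85.4
gripper_force: 0.0
t: 6.75
tcp_pos: [360.4, 273.5, 74.6]
tool_rot: [-0.002, 0.524, 0.852, -0.003]
ft_force: [-1.0, -0.5, -0.0]
width: 85.2
gripper_force: 0.0
t: 7.25
tcp_pos: [363.9, 274.9, 78.3]
tool_rot: [0.001, 0.524, 0.852, 0.001]
ft_force: [-0.9, -0.7, 7.2]
width: 61.6
gripper_force: 44.3
t: 7.65
tcp_pos: [363.3, 274.8, 91.6]
tool_rot: [0.0, 0.524, 0.852, 0.0]
ft_force: [0.2, -0.4, -1.1]
width: 61.3
gripper_force: 43.8
F [-0.1  -0.22 -1.21] sd [0.6  0.37 0.53] width 61.3 grip 43.8
```

```bash
python3 -m crank '[[0,0,0.008,0],[0,0,0.006,0],[0,0,0,0]]'; python3 -m crank '[[0,0,0,0],[0,0,0,0],[0,0,0,0],[0,0,0,0]]' 1; python3 -m crank '[[0,0,-0.03,0],[0,0,-0.025,0],[-0.05,0,0,0],[-0.05,0,0,0],[0,0,0.025,0],[0,0,0.03,0],[0,0,0,0]]'; python3 -m crank '[[0,0,0,0],[0,0,0,0],[0,0,0,0],[0,0,0,0],[0,0,0,0]]' 0.3 60; python3 -m crank '[[0,0,-0.006,0],[0,0,-0.008,0],[0,0,0,0],[0,0,0,0]]'; python3 wgh.py; python3 -c "
from h import *
rel([540,190,160],0)"
```

```text
t: 8.45
tcp_pos: [363.1, 274.7, 77.4]
tool_rot: [0.0, 0.524, 0.852, 0.0]
ft_force: [-1.9, -0.6, 7.3]
width: 61.6
gripper_force: 46.0
t: 8.85
tcp_pos: [362.9, 274.6, 77.0]
tool_rot: [-0.0, 0.524, 0.852, -0.0]
ft_force: [0.1, -0.6, 0.8]
width: 85.5
gripper_force: 0.0
t: 9.55
tcp_pos: [405.7, 184.1, 74.7]
tool_rot: [-0.002, 0.524, 0.851, -0.002]
ft_force: [-0.4, 0.4, -0.1]
width: 85.5
gripper_force: 0.0
t: 10.05
tcp_pos: [408.9, 185.9, 78.5]
tool_rot: [0.001, 0.524, 0.852, 0.001]
ft_force: [-0.7, -0.5, 6.4]
width: 61.0
gripper_force: 66.7
t: 10.45
tcp_pos: [408.3, 185.5, 91.6]
tool_rot: [0.0, 0.524, 0.852, 0.0]
ft_force: [0.3, 0.8, -3.2]
width: 61.3
gripper_force: 66.2
F [-0.27 -0.32 -3.3 ] sd [0.51 0.35 0.35] width 60.8 grip 66.2
tcp [408.1 185.3  91.2] yang 26.8 tilt [-0. -0. -1.] shift mm [-55.3 119.8 -68.9] turn 0.468 rad J [ 0.26  0.33 -0.66  0.58  0.    1.36] t 10.95
```

The third tin weighs about 300 g, so it is the full one. I'll carry it to a clear spot to regrasp it across its narrow side.

```bash
python3 -m crank '[[0,0,-0.03,0],[0,0,-0.04,0],[-0.02,0.03,0,0],[-0.02,0.04,0,0],[-0.02,0.04,0,0],[-0.002,0.012,0,0],[0,0,0,0]]'; python3 -m crank '[[0,0,0,-0.137],[0,0,0,-0.137],[0,0,0,-0.137],[0,0,0,-0.137],[0,0,0,-0.137],[0,0,0,-0.137],[0,0,0,-0.137],[0,0,0,-0.14],[0,0,0,0]]'
python3 - <<'E'
from h import *
rel([545,185,76],90)
i,T,p,d=snap('wrist','w2.png'); np.savez('w2.npz',P=cloud('wrist',i,T,d))
E
```

```text
t: 11.65
tcp_pos: [547.0, 185.0, 160.8]
tool_rot: [0.0, 0.524, 0.852, 0.0]
ft_force: [-0.6, -0.2, -2.6]
width: 61.5
gripper_force: 70.2
t: 12.55
tcp_pos: [543.5, 185.0, 161.0]
tool_rot: [-0.001, 0.002, 1.0, -0.0]
ft_force: [0.5, 0.6, -2.5]
width: 61.3
gripper_force: 70.2
tcp [543.5 185.  161. ] yang 89.8 tilt [-0.002 -0.    -1.   ] shift mm [-1.7  0.  85. ] turn -0.004 rad J [ 0.2   0.44 -0.26  0.87  0.    0.2 ] t 12.55
```

View pics/w2.png

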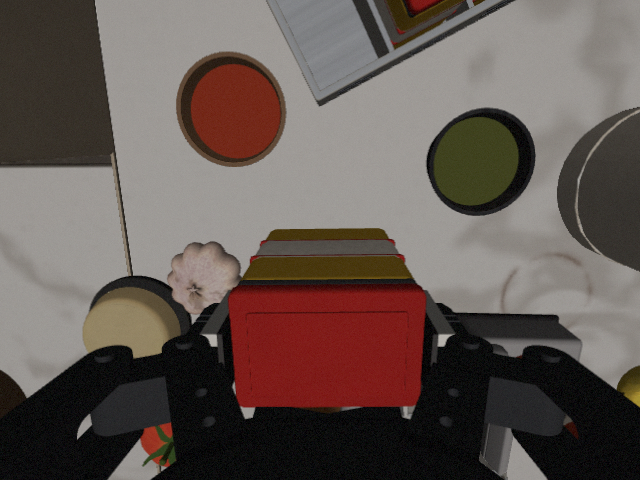

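The tin is held straight (lid at about (328,345) px). The garlic at (203,275) and the ramekins at (232,110) and (480,160) are clear of the set-down spot. I'll lower it.

```bash
python3 -m crank '[[0,0,0.025,0],[0,0,0.025,0],[0,0,0.02,0],[0,0,0.01,0],[0,0,0.004,0],[0,0,0.002,0],[0,0,0,0]]';python3 -m crank '[[0,0,0,0],[0,0,0,0]]'
```

```text
t: 13.3
tcp_pos: [545.5, 185.2, 76.1]
tool_rot: [0.001, 0.002, 1.0, 0.0]
ft_force: [0.8, 0.2, -2.8]
width: 61.1
gripper_force: 70.3
t: 13.5
tcp_pos: [545.6, 185.2, 76.0]
tool_rot: [0.001, 0.002, 1.0, 0.0]
ft_force: [0.1, -0.5, -3.1]
width: 61.2
gripper_force: 70.3
```

```bash
python3 -m crank '[[0.01,0,-0.003,0],[0.01,0,0,0],[0,0,0.004,0],[0,0,0.0005,0],[0,0,0,0]]';python3 -m crank '[[0,0,0,0],[0,0,0,0],[0,0,0,0],[0,0,0,0]]' 1; python3 -m crank '[[0,0,-0.03,0],[0,0,-0.03,0],[0,0,-0.02,0],[0,0,0,0.14],[0,0,0,0.14],[0,0,0,0.14],[0,0,0,0.14],[0,0,0,0.14]]';python3 -m crank '[[0,0,0,0.14],[0,0,0,0.14],[0,0,0,0.14],[0,0,0,0.14],[0,0,0,0.14],[0,0,0,0.14],[0,0,0,0.03],[0,0,0,0]]'
python3 - <<'E'
from h import *
np.set_printoptions(suppress=True,precision=1)
i,T,p,d=snap('wrist','w3.png'); P=cloud('wrist',i,T,d)
hsv=cv2.cvtColor(p,cv2.COLOR_BGR2HSV)
m=((hsv[...,0]<8)|(hsv[...,0]>172))&(hsv[...,1]>150)&(P[...,2]>82)&(P[...,2]<100)
n,l=cv2.connectedComponents(m.astype(np.uint8))
for k in range(1,n):
    if (l==k).sum()>300: 
        r=cv2.minAreaRect(np.float32(P[l==k][:,:2]));print((l==k).sum(),np.median(P[l==k][:,2]),r)
rel([525,185,75],0)
# insert in view?
np.save('w3.npy',P)
E
```

```text
t: 14.0
tcp_pos: [523.5, 185.3, 75.6]
tool_rot: [-0.001, 0.002, 1.0, -0.0]
ft_force: [-7.0, -0.6, 16.0]
width: 60.9
gripper_force: 72.8
t: 14.4
tcp_pos: [525.1, 185.2, 73.7]
tool_rot: [0.0, 0.002, 1.0, 0.0]
ft_force: [-0.1, 0.9, 0.3]
width: 85.2
gripper_force: 0.0
t: 15.2
tcp_pos: [525.0, 185.1, 153.6]
tool_rot: [-0.0, 0.347, 0.938, -0.0]
ft_force: [-0.5, 0.4, -0.0]
width: 85.3
gripper_force: 0.0
t: 16.0
tcp_pos: [525.0, 185.1, 153.6]
tool_rot: [-0.0, 0.708, 0.706, -0.0]
ft_force: [0.0, 0.4, 0.1]
width: 85.1
gripper_force: 0.0
315 91.10123399747695 ((651.1101684570312, 306.4173583984375), (1.6021955013275146, 14.088133811950684), 88.2169189453125)
4248 94.18977506768442 ((387.2431640625, 275.9726867675781), (54.700416564941406, 27.304580688476562), 76.36406707763672)
10205 95.35022306491939 ((385.8342590332031, 229.90365600585938), (63.27836227416992, 42.975799560546875), 26.29899024963379)
9093 92.44845588631114 ((523.8897705078125, 185.73814392089844), (41.726497650146484, 61.807430267333984), 0.35923582315444946)
tcp [525.  185.1 153.6] yang -0.1 tilt [-0. -0. -1.] shift mm [-0.1  0.  78.6] turn -0.002 rad J [ 0.2  0.4 -0.3  0.8 -0.   1.8] t 16.05
```

View pics/w3.png

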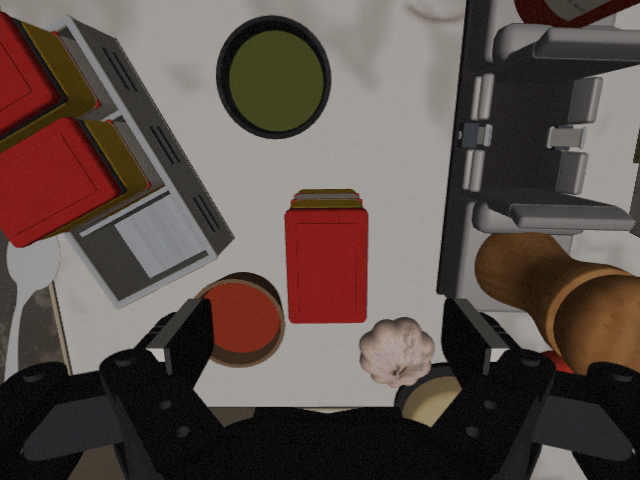

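The tin stands upright at lid (327,265) px. The insert place is in view at about (520,135), its jaws at (475,135) and (567,137), and the mill is at lower right. Next I'll measure the insert and the camera's overhang.

Run:
```python
from h import *
np.set_printoptions(suppress=True,precision=1)
print(np.array(eyes.camera_info('wrist')['hand_eye']))
P=np.load('w3.npy'); 
def b(x0,x1,y0,y1,z0,z1):
    return P[(P[...,0]>x0)&(P[...,0]<x1)&(P[...,1]>y0)&(P[...,1]<y1)&(P[...,2]>z0)&(P[...,2]<z1)]
pp=lambda a,c:np.percentile(a[:,c],[1,5,25,50,75,95,99])
def rect(q): return cv2.minAreaRect(np.float32(q[:,:2]))
for nm,bb in dict(partL=(600,700,280,302,88,100),partR=(600,700,205,228,88,100),wallN=(600,640,226,282,34,43),wallF=(650,700,226,282,34,43),base=(595,620,130,360,3,12),floor=(615,680,222,285,2,9)).items():
    q=b(*bb); print(nm,len(q)); 
    if len(q)>20: print(pp(q,0),pp(q,1),rect(q))
# height map rows through the middle
for y in (235,245,252,262,272):
    q=b(590,710,y-1.5,y+1.5,-5,120); h=[]
    for x in range(596,700,4):
        s=q[(abs(q[:,0]-x)<2)]; h.append(int(np.median(s[:,2])) if len(s) else -1)
    print(y,h)
for x in (628,636,646,656,662):
    q=b(x-1.5,x+1.5,200,310,-5,120); h=[]
    for y in range(204,304,4):
        s=q[(abs(q[:,1]-y)<2)]; h.append(int(np.median(s[:,2])) if len(s) else -1)
    print(x,h)
```

```text
[[  -0.     1.     0.3   65.5]
 [   1.     0.     0.    -0.6]
 [   0.     0.3   -1.  -124.2]
 [   0.     0.     0.     1. ]]
partL 2281
[621.5 622.3 630.3 641.1 651.8 660.6 663.9] [288.5 289.  290.4 292.2 294.7 296.8 297.5] ((643.534912109375, 292.9178161621094), (9.7844820022583, 45.7311897277832), 88.83485412597656)
partR 2150
[618.9 620.3 631.7 646.6 661.2 672.8 675.2] [206.5 207.3 209.5 211.8 213.6 215.1 215.7] ((647.436279296875, 211.37705993652344), (9.627482414245605, 58.6457633972168), 88.49471282958984)
wallN 962
[612.9 613.5 615.  616.8 618.6 620.3 621.5] [226.4 228.3 237.8 260.  271.8 280.  281.6] ((617.79736328125, 254.01974487304688), (55.905670166015625, 9.52969741821289), 88.67317962646484)
wallF 1642
[674.5 675.3 676.7 678.  679.8 683.2 684.3] [226.5 228.7 238.9 256.5 271.1 279.9 281.5] ((679.1943969726562, 254.12100219726562), (56.12588882446289, 11.781917572021484), 87.34358978271484)
base 2164
[608.5 609.5 611.1 612.3 613.8 616.3 618.8] [138.3 149.  199.4 249.2 294.6 327.6 333.7] ((609.4242553710938, 235.57843017578125), (22.328500747680664, 200.79150390625), 0.635
[... 437 characters left out ...]
, 6, 6, 6, 6, 6, 6, 6, 6, 20, 26, 36, 40, -1, -1, -1, -1]
262 [0, 0, 0, 0, 8, 30, 34, 7, 6, 6, 6, 6, 6, 6, 6, 6, 6, 6, 6, 7, 27, 40, 39, -1, -1, -1]
272 [0, 0, 0, 0, 14, 39, 40, 34, -1, -1, 6, 6, 6, 6, 6, 6, 6, 6, 6, 6, 27, 40, 40, -1, -1, -1]
628 [56, 92, 94, 84, 56, -1, -1, -1, -1, -1, 6, 17, 17, 17, 6, -1, -1, -1, -1, -1, -1, 73, 93, 93, 56]
636 [56, 93, 94, 76, 6, 6, 6, 6, 6, 6, 6, 6, 6, 6, 6, 6, 6, 6, 6, 6, 6, 70, 93, 93, 56]
646 [-1, 93, 93, 74, 6, 6, 6, 6, 6, 6, 6, 6, 6, 6, 6, 6, 6, 6, 6, 6, 6, 73, 93, 93, -1]
656 [-1, 93, 93, 69, 6, 6, 6, 6, 6, 6, 6, 6, 6, 6, 6, 6, 6, 6, 6, 6, 13, 81, 93, 93, -1]
662 [-1, 93, 93, 68, 6, 6, 6, 6, 6, 6, 6, 6, 6, 6, 6, 6, 6, 6, 6, 6, 30, 85, 93, 92, -1]
```

```bash
python3 -m crank '[[0,0,0,-0.143],[0,0,0,-0.143],[0,0,0,-0.143],[0,0,0,-0.143],[0,0,0,-0.143],[0,0,0,-0.143],[0,0,0,-0.143],[0,0,0,-0.143],[0,0,0,-0.143],[0,0,0,-0.143]]';python3 -m crank '[[0,0,0,-0.143],[0,0,0,-0.143],[0,0,0,-0.143],[0,0,0,-0.143],[0,0,0,-0.143],[0,0,0,-0.143],[0,0,0,-0.143],[0,0,0,-0.143],[0,0,0,-0.143],[0,0,0,-0.143]]'; python3 -m crank '[[0,0,0,-0.143],[0,0,0,-0.141],[0,0,0,0],[0,0,0,0]]'
python3 - <<'E'
from h import *
np.set_printoptions(suppress=True,precision=1)
i,T,p,d=snap('wrist'); P=cloud('wrist',i,T,d)
hsv=cv2.cvtColor(p,cv2.COLOR_BGR2HSV)
m=((hsv[...,0]<8)|(hsv[...,0]>172))&(hsv[...,1]>150)&(P[...,2]>82)&(P[...,2]<100)
n,l=cv2.connectedComponents(m.astype(np.uint8))
for k in range(1,n):
    if (l==k).sum()>300: 
        r=cv2.minAreaRect(np.float32(P[l==k][:,:2]));print((l==k).sum(),np.median(P[l==k][:,2]),r)
rel([525,185,74],0)
E
```

```text
t: 17.05
tcp_pos: [525.0, 185.1, 153.7]
tool_rot: [-0.0, 0.069, 0.998, -0.0]
ft_force: [-0.0, 0.0, 0.8]
width: 85.5
gripper_force: 0.0
t: 18.05
tcp_pos: [525.0, 185.1, 153.7]
tool_rot: [-0.0, -0.602, 0.798, 0.0]
ft_force: [-0.5, -0.4, 0.5]
width: 85.7
gripper_force: 0.0
t: 18.45
tcp_pos: [525.0, 185.1, 153.7]
tool_rot: [-0.0, -0.706, 0.708, 0.0]
ft_force: [0.6, -0.9, 0.3]
width: 85.2
gripper_force: 0.0
9099 92.34808063488475 ((524.2769775390625, 184.97177124023438), (41.70631408691406, 62.250553131103516), 0.4562546908855438)
6541 95.23248309879625 ((383.54168701171875, 233.392578125), (62.144065856933594, 53.280601501464844), 26.813201904296875)
474 93.80190451398795 ((658.13720703125, 308.7377014160156), (26.757104873657227, 4.831179141998291), 15.75415325164795)
tcp [525.  185.1 153.7] yang 179.8 tilt [-0. -0. -1.] shift mm [ 0.1 -0.  79.7] turn -0.003 rad J [ 0.2  0.4 -0.3  0.8 -0.  -1.4] t 18.5
```

```bash
python3 -m crank '[[0,0,0.03,0],[0,0,0.025,0],[0,0,0.02,0],[0,0,0.005,0],[0,0,0,0]]'; python3 -m crank '[[0,0,0,0],[0,0,0,0],[0,0,0,0],[0,0,0,0],[0,0,0,0],[0,0,0,0]]' 0.2 70;python3 -m crank '[[0,0,-0.02,0],[0,0,-0.04,0],[0,0,-0.04,0],[0,0,-0.02,0],[-0.03,0,0,0],[-0.037,0,0,0],[0,0,0,0.003]]'; python3 -m crank '[[0,-0.03,0,0.006],[0,-0.03,0,0.006],[0,-0.03,0,0.006],[0,-0.03,0,0.005],[0,0,0,0],[0,0,0,0]]';  python3 - <<'E'
from h import *
np.set_printoptions(suppress=True,precision=1)
rel([648,252.5,190],-1.3)
i,T,p,d=snap('wrist','w4.png'); P=cloud('wrist',i,T,d); np.save('w4.npy',P)
def b(x0,x1,y0,y1,z0,z1):
    return P[(P[...,0]>x0)&(P[...,0]<x1)&(P[...,1]>y0)&(P[...,1]<y1)&(P[...,2]>z0)&(P[...,2]<z1)]
pp=lambda a,c:np.percentile(a[:,c],[1,5,25,50,75,95,99])
for nm,bb in dict(partL=(600,700,280,302,88,100),partR=(600,700,205,228,88,100),wallN=(600,640,226,282,34,43),wallF=(650,700,226,282,34,43),base=(595,620,130,360,3,12),floor=(615,680,222,285,2,9)).items():
    q=b(*bb); print(nm,len(q)); 
    if len(q)>20: print(pp(q,0),pp(q,1),cv2.minAreaRect(np.float32(q[:,:2])))
# tin lid
hsv=cv2.cvtColor(p,cv2.COLOR_BGR2HSV)
m=((hsv[...,0]<8)|(hsv[...,0]>172))&(hsv[...,1]>150)&(P[...,2]>195)
q=P[m]; print('lid',len(q),np.median(q[:,2]),cv2.minAreaRect(np.float32(q[:,:2])) if len(q)>9 else '')
E
```

```text
t: 19.0
tcp_pos: [524.4, 185.0, 73.2]
tool_rot: [-0.001, -0.707, 0.708, 0.0]
ft_force: [0.1, -0.3, 0.2]
width: 85.6
gripper_force: 0.0
t: 19.6
tcp_pos: [525.6, 185.3, 74.9]
tool_rot: [0.001, -0.707, 0.707, -0.0]
ft_force: [-1.6, -0.7, 5.5]
width: 41.3
gripper_force: 70.9
t: 20.3
tcp_pos: [524.6, 255.6, 193.7]
tool_rot: [-0.001, 0.707, -0.707, -0.001]
ft_force: [-0.6, -0.2, -3.5]
width: 41.2
gripper_force: 71.9
t: 20.9
tcp_pos: [644.5, 249.9, 192.3]
tool_rot: [-0.001, -0.697, 0.717, 0.001]
ft_force: [-0.7, -0.2, -3.5]
width: 41.4
gripper_force: 72.8
tcp [644.5 249.9 192.3] yang 178.4 tilt [-0. -0. -1.] shift mm [-2.7 -3.5  2.3] turn -0.005 rad J [ 0.3  0.6  0.1  1.1  0.  -1.3] t 20.9
partL 0
partR 1374
[620.  622.4 633.5 647.8 661.9 673.3 675.7] [206.2 206.7 208.3 210.3 212.3 214.6 215.4] ((647.9156494140625, 210.9663848876953), (8.893244743347168, 57.308414459228516), 88.40404510498047)
wallN 147
[612.9 613.7 615.3 617.6 620.2 621.5 622.2] [226.2 226.5 228.  230.  232.2 234.  234.7] ((617.6751708984375, 230.45033264160156), (8.948256492614746, 9.479707717895508), 82.58816528320312)
wallF 279
[674.8 675.2 676.9 678.9 681.3 683.3 683.8] [226.2 226.8 230.  234.  237.9 241.3 245.7] ((679.1527709960938, 236.38021850585938), (20.682008743286133, 9.202411651611328), 86.77264404296875)
base 5
floor 846
[624.3 626.6 636.4 648.7 661.  670.9 672.6] [227.5 228.3 230.5 233.4 236.3 238.6 239.3] ((648.5917358398438, 233.51744079589844), (12.605268478393555, 48.841243743896484), 89.83519744873047)
lid 21376 209.90910669923687 ((643.4143676757812, 243.61483764648438), (98.02700805664062, 89.84198760986328), 39.45750045776367)
```

View pics/w4.png

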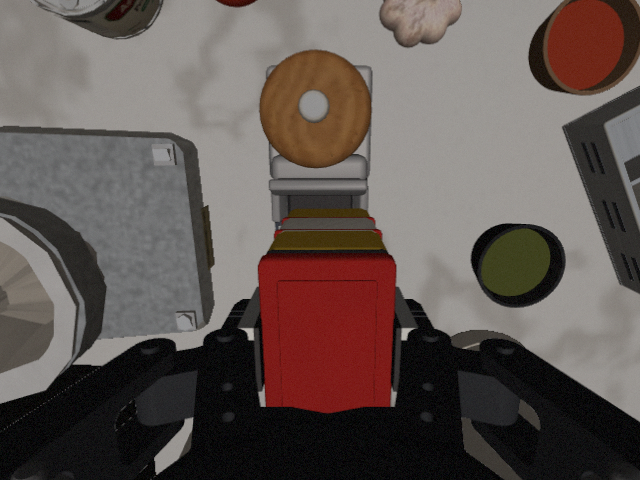

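The held tin hides most of the place; the mill is at (315,105) px and the near partition at (318,187), and the tin lines up with the gap to within a few mm. I'll centre it.

```bash
python3 -m crank '[[-0.002,-0.004,0,-0.005],[0,0,0,0],[0,0,0,0]]'; python3 -c "
from h import *
rel([649,251.8,100],-1.3)"
```

```text
t: 21.25
tcp_pos: [648.7, 252.8, 194.1]
tool_rot: [0.0, -0.7, 0.715, -0.0]
ft_force: [-0.1, -0.3, -3.3]
width: 41.2
gripper_force: 72.8
tcp [648.7 252.8 194.1] yang 178.8 tilt [ 0.  0. -1.] shift mm [ 1.  -0.3 94.1] turn 0.002 rad J [ 0.27  0.64  0.16  1.1  -0.   -1.28] t 21.25
```

```bash
python3 -m crank '[[0.001,0,0.015,0],[0,0,0.015,0],[0,0,0.008,0],[0,0,0.006,0]]';python3 -m crank '[[0,0,0.008,0],[0,0,0.008,0],[0,0,0.008,0],[0,0,0,0]]';python3 -m crank '[[0,0,0.006,0],[0,0,0.006,0],[0,0,0.006,0],[0,0,0,0]]'
```

```text
t: 21.65
tcp_pos: [648.6, 251.6, 149.2]
tool_rot: [-0.0, -0.7, 0.715, 0.0]
ft_force: [-0.0, -0.1, -2.5]
width: 41.2
gripper_force: 72.9
t: 22.05
tcp_pos: [648.1, 251.3, 124.2]
tool_rot: [-0.001, -0.699, 0.715, 0.001]
ft_force: [-0.3, -0.7, -3.5]
width: 41.3
gripper_force: 72.9
t: 22.45
tcp_pos: [648.3, 251.3, 106.5]
tool_rot: [-0.001, -0.699, 0.715, 0.0]
ft_force: [0.1, 0.8, -2.4]
width: 41.2
gripper_force: 72.9
```

No contact so far. Next I'll press past the jaws.

```bash
python3 -m crank '[[0,0,0.004,0],[0,0,0.003,0],[0,0,0.003,0]]';python3 -m crank '[[0,0,0.003,0],[0,0,0.003,0],[0,0,0.002,0]]';python3 -m crank '[[0,0,0.002,0],[0,0,0.002,0],[0,0,0,0]]'
```

```text
t: 22.75
tcp_pos: [650.1, 251.6, 98.3]
tool_rot: [0.001, -0.699, 0.715, -0.001]
ft_force: [2.1, -0.3, 0.5]
width: 41.0
gripper_force: 73.0
t: 23.05
tcp_pos: [650.3, 252.1, 92.0]
tool_rot: [0.002, -0.699, 0.715, -0.001]
ft_force: [0.3, 0.1, 2.6]
width: 41.3
gripper_force: 73.8
t: 23.35
tcp_pos: [649.7, 251.7, 85.8]
tool_rot: [0.001, -0.699, 0.715, -0.0]
ft_force: [2.6, 0.8, 0.9]
width: 41.3
gripper_force: 73.5
```

```bash
python3 -m crank '[[0,0,0.002,0],[0,0,0.002,0],[0,0,0,0]]';python3 -m crank '[[0,0,0.002,0],[0,0,0,0],[0,0,0,0]]'
python3 - <<'E'
from h import *
rel([649,251.8,80],-1.3)
i,T,p,d=snap('wrist'); P=cloud('wrist',i,T,d); q=P[380,300:360]; hsv=cv2.cvtColor(p,cv2.COLOR_BGR2HSV)
m=((hsv[...,0]<8)|(hsv[...,0]>172))&(hsv[...,1]>150); m[:280]=0; m[:,:270]=0;m[:,385:]=0
print('lid z pct',np.percentile(P[m][:,2],[5,25,50,75,95]), np.array(readout.get_state()['ft_force']).round(1))
E
```

```text
t: 23.65
tcp_pos: [649.3, 251.5, 81.3]
tool_rot: [0.0, -0.699, 0.715, -0.0]
ft_force: [3.0, 1.0, -0.5]
width: 40.9
gripper_force: 73.3
t: 23.95
tcp_pos: [649.4, 251.5, 80.9]
tool_rot: [0.0, -0.699, 0.715, -0.0]
ft_force: [0.1, 0.4, 7.8]
width: 40.9
gripper_force: 74.2
tcp [649.4 251.5  80.9] yang 178.8 tilt [ 0.001 -0.    -1.   ] shift mm [-0.3  0.4  0.9] turn 0.001 rad J [ 0.26  0.73  0.03  0.87 -0.   -1.29] t 23.95
lid z pct [97.27959412 98.32319526 98.85413308 99.29177269 99.91448419] [ 0.4 -1.4  7.3]
```

```bash
python3 -m crank '[[0,0,0.0015,0],[0,0,0.0015,0],[0,0,0,0],[0,0,0,0]]'
```

```text
t: 24.4
tcp_pos: [649.3, 251.5, 80.9]
tool_rot: [0.001, -0.699, 0.715, -0.001]
ft_force: [-6.2, -2.8, 23.1]
width: 41.0
gripper_force: 76.2
```

It is firmly on the floor: force rose to 23 N with no further travel. I'll release and withdraw straight up.

```bash
python3 -m crank '[[0,0,-0.003,0],[0,0,0,0]]'; python3 -m crank '[[0,0,0,0],[0,0,0,0],[0,0,0,0],[0,0,0,0],[0,0,0,0]]' 1; python3 -m crank '[[0,0,-0.02,0],[0,0,-0.04,0],[0,0,-0.04,0],[0,0,-0.04,0],[0,0,-0.02,0],[0,0.04,0,0],[0,0.04,0,0],[0,0.03,0,0],[0,0,0,0],[0,0,0,0]]'
python3 - <<'E'
from h import *
rel([649,251.8,80],-1.3)
i,T,p,d=snap('wrist','w5.png'); P=cloud('wrist',i,T,d)
hsv=cv2.cvtColor(p,cv2.COLOR_BGR2HSV)
m=((hsv[...,0]<8)|(hsv[...,0]>172))&(hsv[...,1]>150)&(P[...,2]>85)&(P[...,2]<125)
n,l=cv2.connectedComponents(m.astype(np.uint8))
for k in range(1,n):
    if (l==k).sum()>300: print((l==k).sum(),np.percentile(P[l==k][:,2],[5,50,95]),cv2.minAreaRect(np.float32(P[l==k][:,:2])))
snap('top','top1.png')
E
```

```text
t: 24.6
tcp_pos: [649.3, 251.4, 80.9]
tool_rot: [0.0, -0.699, 0.715, -0.0]
ft_force: [-0.7, -1.1, 9.5]
width: 41.2
gripper_force: 74.5
t: 25.1
tcp_pos: [648.7, 251.5, 79.3]
tool_rot: [-0.0, -0.699, 0.715, 0.0]
ft_force: [0.7, 0.6, 0.6]
width: 85.2
gripper_force: 0.0
t: 26.1
tcp_pos: [539.0, 254.1, 240.3]
tool_rot: [0.0, -0.7, 0.714, -0.0]
ft_force: [1.0, -0.5, 0.4]
width: 85.5
gripper_force: 0.0
tcp [539.  254.1 240.3] yang 178.8 tilt [ 0.001  0.    -1.   ] shift mm [   0.  -109.9  160.4] turn 0.002 rad J [ 0.32  0.42 -0.08  1.07 -0.   -1.23] t 26.1
5330 [91.89306822 95.22335349 96.79450282] ((385.8846435546875, 229.3279571533203), (62.64989471435547, 42.86066818237305), 26.81121063232422)
4993 [95.3233982  98.28488704 99.8377839 ] ((648.346435546875, 251.08224487304688), (62.08694839477539, 42.305084228515625), 88.90550231933594)
4793 [91.05177101 95.16982529 96.77818692] ((363.5979919433594, 273.77630615234375), (62.04907989501953, 42.98940658569336), 26.34697151184082)
```

View pics/w5.png

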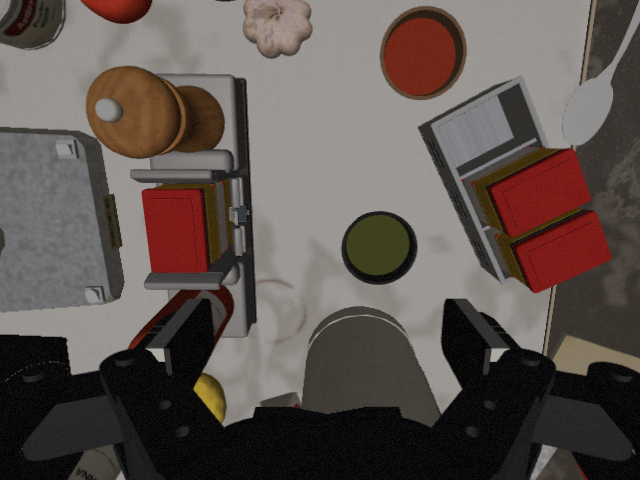

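View pics/top1.png

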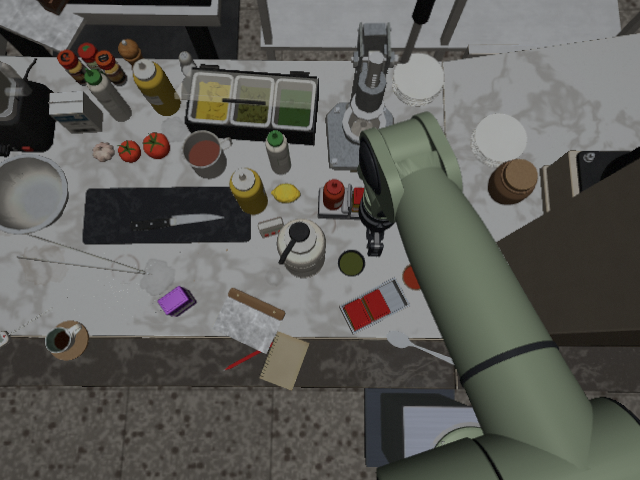

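The wrist view shows the full tin's lid at z ≈ 98 mm, level and straight in the insert at (178,230) px. Both light tins stand in the rack at (540,190) and (555,250), and nothing else has moved.

```bash
python3 -c "
from workcell import job_done
print(job_done())"
```

```text
the job is handed in; nothing more can be done
None
```

I found the full tin by weight (about 300 g), pushed it past the jaws until it stood fully home on the insert floor, left the two light tins standing in the rack, and handed the job in at about 26 s.

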